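# Load the filter dish into the carousel

### The job

Turn the dish carousel by its handle until its empty bay faces straight out between the two guide rails and the carousel rests in its click stop there. Then push the large lidded glass dish flat along the bench, in between the rails and into the bay, and press it gently but surely against the black stop at the back of the bay, whose setting you must feel for (a few newtons, never above 25 N: it is glass), then let go and leave it seated there with the carousel still in its click stop. Do not lift or tip the dish, and leave the other things on the bench where they are.

Things in the scene. Friction and masses are not known exactly. Their poses are not given: they have to be found in the camera images.
- dish: The dish to load: the only large round lidded dish loose on the bench; clear glass, flat steel lid, 100 mm diameter, 34 mm high (too wide to grip), about 0.25 to 0.5 kg, slides on the bench with a few newtons. Origin: centre of its underside.
- stand: Fixed stand; origin on the bench at the carousel's turning axis, z up, x along the middle of the loading lane, outwards from the axis. Two fixed steel guide rails, 20 mm high, flank the lane: inner faces 63 mm either side of the x axis from x = 154 to 218 mm, then flaring to 80 mm either side at x = 245 mm. Rail feet (7 mm high) reach 95 mm from the lane's middle.
- carousel (a joint): Carousel angle, rad, counter-clockwise from above, -0.5 to 2.75; starts between 1 and 2.5. 0 = empty bay faces down the lane, in its click stop; the stop at 2.09 is a wrong one. A stop pulls in from 0.2 rad; ridges 0.2 to 0.4 rad either side take about 0.4 N m. Aluminium, three U-shaped bays 120 degrees apart, two with dishes fixed in them; sweeps 140 mm radius, 36 mm high.
- handle (a point): Middle of the carousel's black bar handle, on the turning axis 57 mm above the bench; the bar is 70 mm long along the x axis of this point (pointing to the empty bay), 16 mm thick, from 38 to 76 mm above the bench; the hub below it is 32 mm high.
- bay (a point): Empty bay, point on the bench 91 mm from the axis; turns with the carousel; x points out of its mouth. Back stop (geom stop_c0): black pad, 30 mm wide, 8 to 28 mm up, on a stiff screw set anew each time; its flat face is at x = -50 to -36 mm (feel for it), so a seated dish's origin is at x = 0 to 14 mm. Side walls 4 to 29 mm up at y = -56, +56 mm to x = 13 mm, then flaring.
- lane (a point): Point on the bench on the lane's middle, 300 mm from the turning axis, before the rails' flared mouth; x axis outwards along the lane.
- small_dish: Bystander: smaller lidded glass dish, 68 mm diameter, 24 mm high; origin at underside centre.
- tweezers: Bystander: steel tweezers lying flat, 130 mm long along its x, 12 mm wide, 8 mm high; origin at mid-length.
- bottle: Bystander: clear plastic bottle, 70 mm diameter, 200 mm high; origin at underside centre.
- flask: Bystander: conical glass flask with rubber stopper, 100 mm diameter, 161 mm high; origin at underside centre.
- case: Bystander: flat plastic case, 90 x 70 x 19 mm; origin at underside centre.
- stopper: Bystander: black rubber stopper standing on its wide end, 40 mm diameter, 28 mm high; origin at underside centre.
There are look-alikes about, which are no part of the job. Leave any blue look-alike of the dish alone.

How it is judged (in metres and radians):
On the way, in this order (a step that is already met when the one before it is completed fails the run):
1. carousel at rest in the click stop with the empty bay facing down the lane, the dish still outside the rotor (value of joint carousel between -0.04 and 0.04 rad and velocity of joint carousel between -0.1 and 0.1 rad/s and x of dish in the frame of stand above 0.18 m), for 0.2 s.
2. dish home in the bay and pressed against its back stop with at least 2 N (x of dish in the frame of bay between -0.003 and 0.017 m and y of dish in the frame of bay between -0.009 and 0.009 m and horizontal distance between dish and stop_c0 below 0.056 m and value of joint carousel between -0.04 and 0.04 rad and contact force between dish and stop_c0 above 2 N), for 0.2 s.
At the end, for the whole second after the job is handed in: The dish lies flat and still on the bench, fully home in the empty bay (within 3 mm of contact with the back stop, and within 9 mm of the bay's middle), and the carousel rests in the click stop facing the lane (joint within 0.04 rad of 0) (x of dish in the frame of bay between -0.003 and 0.017 m and y of dish in the frame of bay between -0.009 and 0.009 m and horizontal distance between dish and stop_c0 below 0.056 m and value of joint carousel between -0.04 and 0.04 rad and height (world z) of dish below 0.004 m and angle between dish's own z axis and vertical below 0.05 rad and linear speed of dish below 0.01 m/s and velocity of joint carousel between -0.05 and 0.05 rad/s); the robot touches nothing.
It fails at once if the dish is pressed against the carousel or rails with more than 25 N (contact force between dish and stand above 25 N).
It fails at once if the dish is lifted or tipped (height (world z) of dish above 0.012 m or angle between dish's own z axis and vertical above 0.15 rad).
It fails at once if another thing on the bench is moved by more than 15 mm (distance of any of small_dish, tweezers, bottle, flask, case, stopper from where it was at the start of the episode above 0.015 m).
It also fails if it takes over 70 s, if anything falls off the work surface, if the arm or the gripper's body presses on something with over 40 N, if the wrist force passes 120 N, or if a joint passes its speed limit or range.

### The arm

A 6-joint arm with a two-finger parallel gripper is mounted at the origin on the work surface. World frame = base frame: x ahead of the robot, y to its left, z up, the work surface at z = 0. Lengths are in m, angles in degrees, forces in N, time in s.
With the tool pointing down it reaches from about 0.4 to 0.825 m from the base axis. Payload 7 kg.
Tool frame: the origin (TCP) lies where the fingers leave the gripper's body, on its centre line; the fingertips stand 66 mm ahead of it and the grasp point (between the pads) lies 47 mm ahead of it; z points along the fingers, y is the direction in which the jaws open and shut (so a half turn about z gives the same grasp; the last joint's range is limited). The gripper opens to 88 mm and grips with 3 to 60 N. Pads are 19 mm wide; open, the fingers measure 130 mm over their backs; the gripper's body (78 mm by 193 mm) begins 47 mm behind the grasp point.
Start: joints at [-55.399, 20.546, 0.682, 0, -70.136, -16.507], TCP at [0.21, -0.642, 0.292] pointing down, gripper open.
Joint ranges: [-176.03, 176.03], [-82.01, 121.73], [-58.28, 71.71], [-173.87, 95.51], [-174.79, -0.11], [-173.66, 173.66]. Speed limits (degrees/s): [136.94, 136.94, 172.46, 180, 180, 180].

### API

Orientations are given as [roll, pitch, yaw] about the fixed x, y, z axes, in that order (R = Rz(yaw) Ry(pitch) Rx(roll)).
In Python, from plant import get_obs, snapshot, close_job gives the robot as it stands.
- The arm moves only by the tool play_rows, never from a script. Its argument "series" is a list of rows, each a list of 5 numbers: the opening in per cent of the stroke, from 0 (shut) to 100 (fully open), then the shift along the tool's x, y, z in m, then the turn about the tool's z in degrees. In form: [[jaw, dx, dy, dz, spin], ...]. A call has 1 to 10 rows; each row is the pose to reach, as a shift and turn from the pose commanded when the call began, along the tool's axes at that moment; what a row does not reach only later rows make up. A row lasts 1/10 s, in which the tool goes at most 50 mm and 8.59 degrees, less where a joint would pass 70% of its speed; a pose out of reach is approached as far as the arm can. A call with a gripper value outside its range is refused whole. The fingers move at their own pace and stop on an object; the grip force is fixed at half the most. Time passes only in rows, so rows that repeat a pose let the fingers close. It gives the time, the measured TCP pose, the force and the opening at its end, in the units of the state.
- get_obs(): the state, without advancing time (a new reading comes with each control period).
- snapshot(name): name is "scene" or "top" or "wrist"; returns a dict with "frame" (384x512x3 uint8, red, green, blue), "z_map" (384x512 float32, m along the optical axis (not along the pixel's ray), 0 where there is no reading), "mtx" (3x3 intrinsics, pixels), "camera_from_world" (4x4, takes a point from world to camera coordinates); the wrist camera has in their place "tool_from_camera" (4x4, takes a point from camera to tool coordinates, whose origin is the TCP and whose axes are the flange's). Camera axes: x right, y up, looking along -z (the intrinsics and any distortion apply to the point x, -y, -z); pixel columns grow to the right and rows downward; lengths in m; the calibration is good to about 2 mm. A picture is of the moment at which its call begins: read the wrist's pose just before it.
- close_job(): hands the job in, once; it reports no verdict.
The state is a dict: "clock": time; "joint_pos": joint angles; "qvel": joint speeds; "tau": joint torques, N m; "tool_pos": TCP position; "orientation": TCP orientation; "force": force on the tool from outside, world axes, zero at the start; "moment": the same for the moment, N m; "opening": finger opening in m.
Only numpy, scipy, OpenCV 4.12 (cv2) and the standard library are available. Lean on these libraries where they do the work, as an engineer would, in place of code of your own. Each camera call takes 0.05 s, during which the arm holds its last target.

## Working session

There is one attempt and no reset: what is moved stays moved. The work goes in short steps, Python scripts to look and compute and a tool call to move; the robot and the scene stay as the last step left them, time stands still between calls to the robot, and variables do not carry over. Pictures are saved under pics/ and viewed, and the job is handed in when it is done.

Besides the shell and the picture viewer there is one more tool, called after "Request:" as a command line: name --pt "numbers of a row" for each row, then --argument value for the rest. play_rows: Moves the arm, as the interface text tells. Its arguments: {"type":"object","properties":{"series":{"type":"array"}},"required":["series"]}

```bash
mkdir -p pics; ls
python3 - <<'E'
from plant import get_obs, snapshot
import cv2, numpy as np
o=get_obs(); print(o)
for n in ("scene","top"):
    s=snapshot(n); cv2.imwrite(f"pics/{n}0.png",s["frame"][:,:,::-1]); np.savez(f"{n}0.npz",**s)
    print(n,s["mtx"],s["camera_from_world"])
E
```

```text
pics
{'clock': 0.0, 'joint_pos': array([-5.53970794e+01,  2.05915463e+01,  6.34263282e-01, -2.07389913e-02,
       -7.01352023e+01, -1.65082404e+01]), 'qvel': array([-0.00183826, -0.0099531 , -0.00620237,  0.01894134,  0.01236108,
        0.08676224]), 'tau': array([ 4.38422103e-04, -5.82718134e+01,  2.93053901e+01,  6.99716672e+00,
        6.68471883e-03, -1.82245576e-04]), 'tool_pos': array([ 0.20953335, -0.64125946,  0.29122311]), 'orientation': array([ 1.79905787e+02, -7.59033726e-03, -1.61912376e+02]), 'force': array([-0.51200713, -0.3020501 , -0.41883623]), 'moment': array([ 0.03465001, -0.00559134,  0.03134476]), 'opening': 0.08779629819358338}
scene [[391.57603094   0.         259.81533931]
 [  0.         391.57603094 193.67785901]
 [  0.           0.           1.        ]] [[ 0.11085612  0.99374244 -0.01367031  0.04437147]
 [-0.77763157  0.09529704  0.62145604  0.40032186]
 [ 0.61886999 -0.05826175  0.78332976 -1.22647196]
 [ 0.          0.          0.          1.        ]]
top [[381.14260152   0.         258.58953172]
 [  0.         381.14260152 192.69535394]
 [  0.           0.           1.        ]] [[-0.02815999 -0.99956488 -0.00877868 -0.11338576]
 [ 0.99037371 -0.02908958  0.13532816 -0.56950204]
 [-0.13552464 -0.00488333  0.99076194 -0.8393766 ]
 [ 0.          0.          0.          1.        ]]
```

View pics/scene0.png

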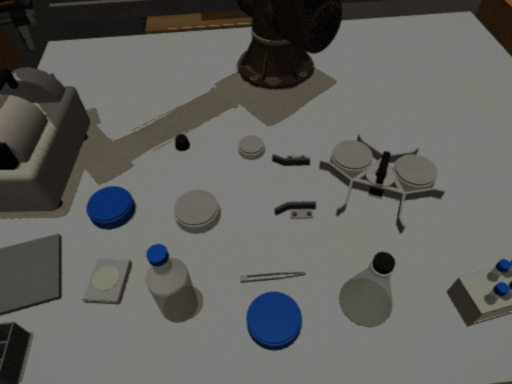

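View pics/top0.png

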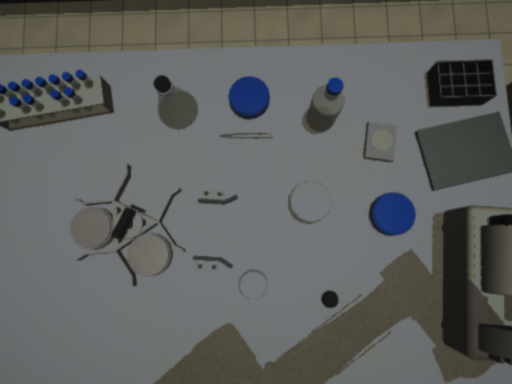

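```bash
cat > h.py <<'E'
import numpy as np, cv2
def ray(s,u,v):
    K=s["mtx"];M=s["camera_from_world"]
    d=np.array([(u-K[0,2])/K[0,0],-(v-K[1,2])/K[1,1],-1.0])
    R=M[:3,:3];c=-R.T@M[:3,3]
    return c,R.T@d
def onz(s,u,v,z):
    c,d=ray(s,u,v); return c+d*(z-c[2])/d[2]
def cloud(s):
    K=s["mtx"];M=s["camera_from_world"];Z=s["z_map"]
    v,u=np.indices(Z.shape)
    P=np.stack([(u-K[0,2])/K[0,0]*Z,-(v-K[1,2])/K[1,1]*Z,-Z],-1)
    return (P-M[:3,3])@M[:3,:3]
def proj(s,p):
    K=s["mtx"];M=s["camera_from_world"];q=M[:3,:3]@np.asarray(p)+M[:3,3]
    return K[0,2]+K[0,0]*q[0]/-q[2],K[1,2]-K[1,1]*q[1]/-q[2]
E
python3 - <<'E'
from h import *
t=np.load("top0.npz"); f=t["frame"][:,:,::-1]
c=cv2.resize(f[150:310,60:280],None,fx=3.6,fy=3.6,interpolation=cv2.INTER_CUBIC)
cv2.imwrite("pics/car0.png",cv2.convertScaleAbs(c,alpha=1.5))
c=cv2.resize(f[160:320,210:430],None,fx=3.6,fy=3.6,interpolation=cv2.INTER_CUBIC)
cv2.imwrite("pics/dish0.png",cv2.convertScaleAbs(c,alpha=1.5))
P=cloud(t)
H=np.clip(P[...,2]/0.1*255,0,255).astype(np.uint8); H[t["z_map"]==0]=0
cv2.imwrite("pics/h0.png",cv2.applyColorMap(H,cv2.COLORMAP_JET))
print(np.mean(t["z_map"]==0), P[200,311],P[330,230],P[50,220])
E
```

```text
0.004145304361979167 [ 0.5458999  -0.24979193  0.03532332] [ 2.55642098e-01 -5.50858331e-02  2.10892714e-04] [ 0.94033284 -0.04177889 -0.00218539]
```

View pics/car0.png

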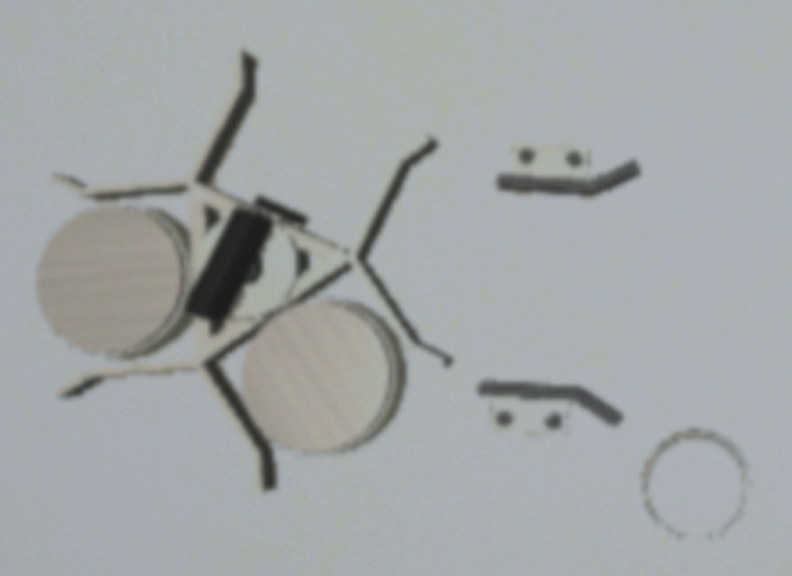

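View pics/dish0.png

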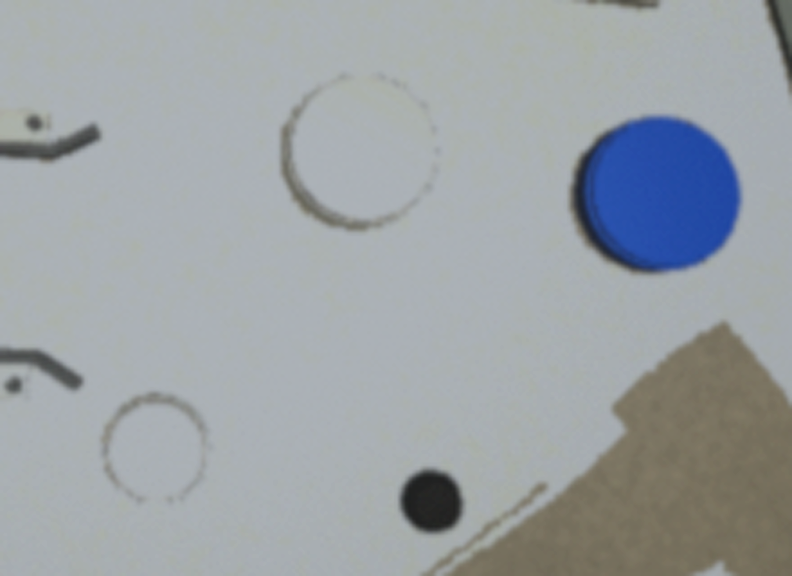

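View pics/h0.png

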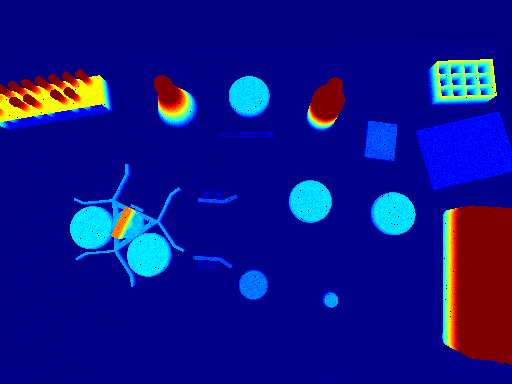

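Run:
```python
from h import *
for n in ("top0","scene0"):
    t=np.load(n+".npz"); P=cloud(t); Z=P[...,2]
    print(n,"plane:",np.percentile(Z[(abs(P[...,0]-0.5)<.2)&(abs(P[...,1]+.1)<.3)&(Z<.005)],[10,50,90]))
    X,Y=P[...,0],P[...,1]
    # blobs of lids
    m=((Z>.028)&(Z<.042)).astype(np.uint8)
    nn,l,st,ce=cv2.connectedComponentsWithStats(cv2.morphologyEx(m,cv2.MORPH_OPEN,np.ones((5,5))))
    for i in range(1,nn):
        if st[i,4]>100:
            p=P[l==i]; c,r=cv2.minEnclosingCircle(p[:,:2].astype(np.float32)); print("blob35",ce[i].round(),np.round(c,4),round(r,4),p[:,2].mean().round(4),np.median(p[:,:2],0).round(4))
    # handle
    m=(Z>.068)&(Z<.082)&(X>.4)&(X<.6)&(Y>.1)&(Y<.35)
    p=P[m]; print("handle",len(p),cv2.minAreaRect(p[:,:2].astype(np.float32)),p[:,:2].mean(0),np.percentile(p[:,2],[5,50,95]))
    # rails
    m=((Z>.014)&(Z<.026)&(X>.38)&(X<.66)&(Y>-.1)&(Y<.12)).astype(np.uint8)
    nn,l,st,ce=cv2.connectedComponentsWithStats(m)
    for i in range(1,nn):
        if st[i,4]>30:
            p=P[l==i]; print("rail",ce[i].round(),st[i],p[:,:2].min(0),p[:,:2].max(0))
```

```text
top0 plane: [-0.00188085  0.00020358  0.00230023]
blob35 [248.  95.] [ 0.8055 -0.1119] 0.0484 0.0338 [ 0.805  -0.1121]
blob35 [310. 201.] [ 0.5449 -0.2483] 0.0495 0.0341 [ 0.5449 -0.2472]
blob35 [394. 213.] [ 0.5112 -0.4392] 0.0494 0.0345 [ 0.5102 -0.4379]
blob35 [ 90. 227.] [0.4994 0.2592] 0.0498 0.0349 [0.4992 0.2576]
blob35 [146. 250.] [0.4558 0.135 ] 0.072 0.0345 [0.4401 0.132 ]
handle 256 ((0.5046753287315369, 0.17383767664432526), (0.016380205750465393, 0.06922470033168793), 63.69620132446289) [0.50392044 0.17298304] [0.07068923 0.07502894 0.0777103 ]
rail [167. 208.] [159 188  22  45  72] [0.48246981 0.05521386] [0.5843221  0.10416786]
rail [217. 200.] [198 195  40   9 145] [ 0.5470957  -0.07844391] [0.56463815 0.01337477]
rail [168. 251.] [160 235  12  33  48] [0.40276486 0.07671594] [0.47625855 0.10100607]
rail [213. 260.] [193 256  40  12 153] [ 0.39829448 -0.0636025 ] [0.42587578 0.02567091]
scene0 plane: [-1.70832646e-03 -7.74917503e-05  1.62819946e-03]
blob35 [355. 158.] [0.46   0.1337] 0.074 0.0346 [0.4477 0.1349]
blob35 [412. 171.] [0.505  0.2364] 0.072 0.0349 [0.5086 0.2539]
blob35 [108. 203.] [ 0.5113 -0.4361] 0.0484 0.0333 [ 0.5144 -0.4359]
blob35 [195. 207.] [ 0.5451 -0.2459] 0.0492 0.0335 [ 0.5489 -0.246 ]
blob35 [273. 317.] [ 0.8057 -0.1105] 0.0483 0.0337 [ 0.8096 -0.1107]
handle 187 ((0.505709707736969, 0.17615999281406403), (0.015826715156435966, 0.07117532938718796), 63.648468017578125) [0.50926922 0.17419873] [0.07032916 0.0755732  0.07798797]
rail [290. 159.] [272 154  38   8 146] [ 0.39819535 -0.05957225] [0.42917662 0.02945979]
rail [342. 168.] [330 156  23  20  63] [0.42042307 0.07931147] [0.48522124 0.11948105]
rail [335. 171.] [319 163  31  21 117] [0.44136431 0.04915728] [0.5085888  0.10639891]
rail [295. 204.] [274 201  42  10 179] [ 0.54744295 -0.07562741] [0.56825177 0.01748981]
```

Run:
```python
from h import *
for n in ("top0","scene0"):
    t=np.load(n+".npz"); P=cloud(t); Z=P[...,2];X,Y=P[...,0],P[...,1]
    m=((Z>.015)&(Z<.026)&(X>.38)&(X<.6)&(Y>-.1)&(Y<.032)).astype(np.uint8)
    nn,l,st,ce=cv2.connectedComponentsWithStats(m)
    L=[]
    for i in range(1,nn):
        if st[i,4]>80:
            p=P[l==i]; q=p[p[:,1]>-0.025][:,:2]
            f=cv2.fitLine(q.astype(np.float32),cv2.DIST_HUBER,0,.01,.01).ravel()
            d=f[:2]*(-np.sign(f[1])); L.append((d,f[2:])); print(n,np.degrees(np.arctan2(d[1],d[0])),f[2:],"ends y",p[:,1].min(),p[:,1].max(),p[:,2].mean())
            far=p[np.argsort(p[:,1])[:8],:2].mean(0); near=p[np.argsort(p[:,1])[-8:],:2].mean(0); print(" far",far,"near",near)
    d=(L[0][0]+L[1][0]); d/=np.linalg.norm(d); nrm=np.array([-d[1],d[0]])
    a=np.array([.5055,.1745])
    print("lane ang",np.degrees(np.arctan2(d[1],d[0])),"offsets of rails about axis",[(p-a)@nrm for _,p in L])
    # tops of rotor walls: points 22..33 within 145 of axis
    m=(Z>.02)&(Z<.033)&(np.hypot(X-a[0],Y-a[1])<.15); q=P[m]; 
    ang=np.degrees(np.arctan2(q[:,1]-a[1],q[:,0]-a[0])); r=np.hypot(q[:,0]-a[0],q[:,1]-a[1])
    k=r>.125; print("tip angles",np.sort(ang[k]).round()[::3], r.max())
```

```text
top0 -92.96684 [ 0.5549    -0.0060908] ends y -0.0784439056867441 0.013374767693911332 0.019737620229612847
 far [ 0.56233728 -0.07514469] near [0.55660182 0.0119893 ]
top0 -95.61444 [0.4210568  0.00095212] ends y -0.06360249781449666 0.025670912303588797 0.01983076219470138
 far [ 0.40201666 -0.06023498] near [0.42330447 0.02305621]
lane ang -94.29064 offsets of rails about axis [np.float64(0.06277258822546924), np.float64(-0.07122239908329338)]
tip angles [-177. -176. -176. -175. -175. -175. -175. -175. -175. -174. -160. -157.
 -156. -154. -153. -151. -150. -148. -146. -145. -144. -142. -141. -140.
 -138. -137. -136. -135. -133. -133. -132. -131. -118. -118. -117. -117.
 -117. -117. -116. -116.  -57.  -57.  -57.  -57.  -56.  -56.  -55.  -55.
    2.    2.    2.    2.    3.    3.    4.    4.   64.   64.   64.   65.
   65.   66.   84.  103.  110.  123.  123.  123.  124.  124.  124.  125.] 0.1430249723287801
scene0 -96.09005 [0.42256677 0.00112634] ends y -0.05957225218701387 0.02945979177810853 0.019024544341421618
 far [ 0.40442509 -0.05704428] near [0.42478345 0.02590283]
scene0 -93.50158 [ 0.5571724 -0.0012618] ends y -0.07562740903574351 0.01748980901146084 0.019293314909701053
 far [ 0.5634341  -0.07319327] near [0.55786811 0.01513784]
lane ang -94.795815 offsets of rails about axis [np.float64(-0.06814796037928256), np.float64(0.06618608367729005)]
tip angles [-178. -177. -176. -176. -176. -175. -152. -141. -137. -134. -118. -118.
 -117. -117. -117. -117. -116. -116. -116.  -56.  -56.  -55.  -55.  -55.
  -54.  -54.  -54.  -54.    3.    3.    3.    3.    3.    3.    3.    4.
    4.    4.    5.    5.   63.   64.   64.   64.   64.   64.   64.   64.
   64.   65.   65.   65.   65.   66.   79.   81.  122.  122.  122.  122.
  122.  123.  123.] 0.1443991255418474
```

```bash
cat >> h.py <<'E'
A=np.array([.505,.1748]); TH=np.radians(-95.0)
U=np.array([np.cos(TH),np.sin(TH)]); N=np.array([-U[1],U[0]])
def lane(p): d=np.asarray(p)[:2]-A; return np.array([d@U,d@N])
def world(x,y): return A+x*U+y*N
E
python3 - <<'E'
from h import *
t=np.load("top0.npz");s=np.load("scene0.npz")
print("dish lane",lane([.545,-.247]),"world",world(.3,0))
for n,u,v,z in (("small",253,285,.024),("tweez",246,135,.004),("bottle",322,118,.0),("flask",177,108,0),("case",380,140,.019),("stopper",330,299,.028),("blue1",249,97,.034)):
    p=onz(t,u,v,z); print(n,p.round(3),lane(p).round(3))
from plant import get_obs
# close crop check of dish in scene view
f=s["frame"][:,:,::-1]; cv2.imwrite("pics/dishs.png",cv2.convertScaleAbs(cv2.resize(f[170:250,60:280],None,fx=3.5,fy=3.5,interpolation=cv2.INTER_CUBIC),alpha=1.6))
E
```

```text
dish lane [0.41670869 0.07661008] world [ 0.47885328 -0.12405841]
small [ 0.357 -0.111  0.024] [ 0.298 -0.122]
tweez [ 0.714 -0.103  0.004] [0.258 0.232]
bottle [ 0.752 -0.291  0.   ] [0.443 0.287]
flask [0.789 0.067 0.   ] [0.083 0.293]
case [ 0.687 -0.423  0.019] [0.58  0.234]
stopper [ 0.322 -0.283  0.028] [ 0.472 -0.142]
blue1 [ 0.799 -0.113  0.034] [0.261 0.318]
```

View pics/dishs.png

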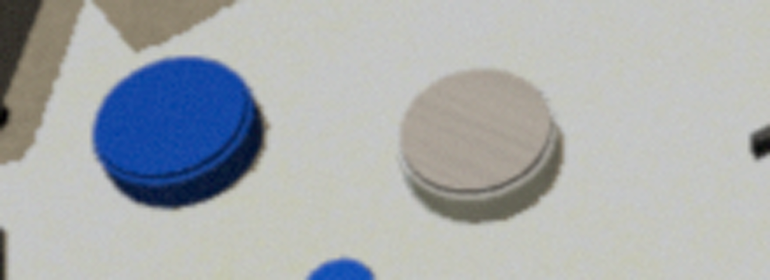

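Run:
```python
from h import *
t=np.load("top0.npz");s=np.load("scene0.npz")
for n,d,b in (("top",t,np.s_[200:384,440:512]),("scene",s,np.s_[60:215,0:95])):
    P=cloud(d)[b].reshape(-1,3); q=P[P[:,2]>.03]; print(n,np.percentile(q,[1,25,50,75,99],axis=0).round(3))
    f=d["frame"][b][:,:,::-1]; cv2.imwrite(f"pics/m_{n}.png",cv2.convertScaleAbs(cv2.resize(f,None,fx=3.5,fy=3.5),alpha=1.6))
```

```text
top [[ 0.224 -0.613  0.036]
 [ 0.29  -0.571  0.113]
 [ 0.364 -0.553  0.14 ]
 [ 0.437 -0.539  0.165]
 [ 0.51  -0.523  0.199]]
scene [[ 0.233 -0.648  0.033]
 [ 0.306 -0.588  0.092]
 [ 0.406 -0.564  0.138]
 [ 0.485 -0.542  0.176]
 [ 0.523 -0.47   0.24 ]]
```

View pics/m_scene.png

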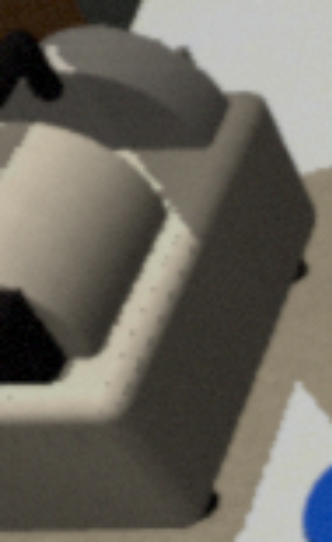

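```bash
cat >> h.py <<'E'
def shift(o,tx,ty,tz=None,yaw=None,cmd=None):
    p=np.array(o["tool_pos"]) if cmd is None else np.array(cmd); ps=np.radians(o["orientation"][2])
    d=np.array([tx,ty])-p[:2]; dx=d@[np.cos(ps),np.sin(ps)]; dy=d@[np.sin(ps),-np.cos(ps)]
    dz=0 if tz is None else p[2]-tz
    sp=0 if yaw is None else (o["orientation"][2]-yaw+180)%360-180
    return np.round([dx,dy,dz,sp],4)
def st():
    from plant import get_obs
    o=get_obs(); print("t",round(o["clock"],2),"tcp",o["tool_pos"].round(4),"rpy",o["orientation"].round(2),"F",o["force"].round(2),"M",o["moment"].round(2),"open",round(o["opening"],4),"j",o["joint_pos"].round(0)); return o
E
python3 - <<'E'
from h import *
o=st(); print(shift(o,.55,-.25,.40), shift(o,.505,.1748,.40,-26.5))
E
```

```text
t 0.1 tcp [ 0.2095 -0.6413  0.2913] rpy [ 1.7992e+02 -1.0000e-02 -1.6191e+02] F [-0.36 -0.28  0.07] M [-0.02 -0.06 -0.01] open 0.0878 j [-55.  21.   1.  -0. -70. -17.]
[-0.4451  0.2662 -0.1087  0.    ] [-5.343000e-01  6.840000e-01 -1.087000e-01 -1.354095e+02]
```

Request:
play_rows --pt "100 0 0 -0.05 0" --pt "100 0 0 -0.1 0" --pt "100 -0.05 0 -0.1 0"

```text
clock: 0.4
tool_pos: [0.254, -0.6293, 0.4008]
orientation: [-179.3, 0.0, -162.2]
force: [1.3, -1.5, 1.1]
opening: 0.0878
```

Request:
play_rows --pt "100 -0.045 0.03 0 -8" --pt "100 -0.09 0.06 0 -16" --pt "100 -0.13 0.09 0 -24" --pt "100 -0.17 0.12 0 -32" --pt "100 -0.21 0.145 0 -40" --pt "100 -0.25 0.17 0 -48" --pt "100 -0.29 0.2 0 -56" --pt "100 -0.33 0.23 0 -64" --pt "100 -0.36 0.25 0 -72" --pt "100 -0.38 0.28 0 -80"

```text
clock: 1.4
tool_pos: [0.5329, -0.2401, 0.3912]
orientation: [179.9, 0.0, -81.5]
force: [0.8, 0.2, -0.2]
opening: 0.0877
```

Run:
```python
from h import *
o=st(); print(shift(o,.505,.1748,.18,-26.5))
```

```text
t 1.4 tcp [ 0.5329 -0.2401  0.3912] rpy [ 1.7993e+02  2.0000e-02 -8.1530e+01] F [ 0.77  0.2  -0.17] M [0.06 0.09 0.04] open 0.0877 j [ -5.   9.  -2.  -0. -79.  14.]
[-4.1450e-01 -3.3500e-02  2.1120e-01 -5.5026e+01]
```

Request:
play_rows --pt "100 -0.045 0 0 -7" --pt "100 -0.09 -0.005 0.02 -14" --pt "100 -0.135 -0.01 0.04 -21" --pt "100 -0.18 -0.015 0.06 -28" --pt "100 -0.225 -0.018 0.08 -35" --pt "100 -0.27 -0.022 0.1 -42" --pt "100 -0.315 -0.026 0.12 -49" --pt "100 -0.36 -0.03 0.14 -55" --pt "100 -0.4 -0.034 0.15 -55" --pt "100 -0.415 -0.034 0.16 -55"

```text
clock: 2.4
tool_pos: [0.5062, 0.1767, 0.2312]
orientation: [180.0, 0.0, -26.8]
force: [0.9, -0.6, 0.6]
opening: 0.0876
```

Run:
```python
from h import *
from plant import snapshot
o=st(); print(shift(o,.505,.1748,.111,-26.5))
w=snapshot("wrist"); np.savez("w1.npz",**w)
cv2.imwrite("pics/w1.png",w["frame"][:,:,::-1])
s=snapshot("scene"); cv2.imwrite("pics/s1.png",s["frame"][:,:,::-1])
```

```text
t 2.4 tcp [0.5062 0.1767 0.2312] rpy [ 1.7997e+02  2.0000e-02 -2.6750e+01] F [ 0.92 -0.61  0.63] M [-0.13  0.15  0.05] open 0.0876 j [ 40.  10. -22.  -0. -58.  23.]
[-2.000e-04  2.300e-03  1.202e-01 -2.526e-01]
```

View pics/w1.png

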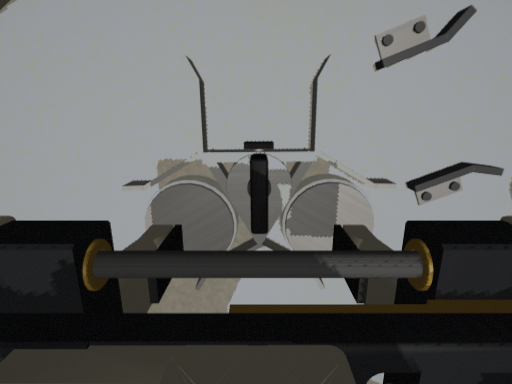

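View pics/s1.png

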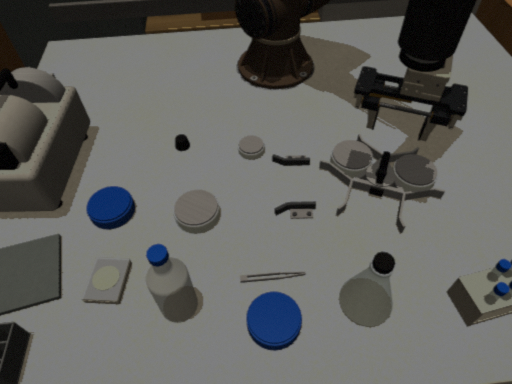

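Run:
```python
from h import *
w=np.load("w1.npz");K=w["mtx"];Z=w["z_map"];T=w["tool_from_camera"]
v,u=np.indices(Z.shape)
P=np.stack([(u-K[0,2])/K[0,0]*Z,-(v-K[1,2])/K[1,1]*Z,-Z],-1)@T[:3,:3].T+T[:3,3]
# bar top: z_tool = .2312-.076=.155
m=(abs(P[...,2]-.155)<.006)&(u>235)&(u<285)&(v>145)&(v<240)
q=P[m]; print(len(q),cv2.minAreaRect((q[:,:2]*1000).astype(np.float32)),q.min(0),q.max(0))
# stop pad & walls of empty bay (z=.231-.029)
m=(abs(P[...,2]-.203)<.004)&(v<158)&(v>140)&(u>243)&(u<275); q=P[m]; print("pad",q.min(0),q.max(0),len(q))
for a,b in ((195,212),(305,325)):
    m=(abs(P[...,2]-.203)<.005)&(v<145)&(v>80)&(u>a)&(u<b); q=P[m]; print("wall",q.mean(0),np.percentile(q[:,1],[5,95]))
```

```text
1364 ((-0.8431129455566406, 1.0919389724731445), (15.698351860046387, 70.04251861572266), 89.48925018310547) [-0.03581792 -0.00696186  0.15406366] [0.03421625 0.00919586 0.16097396]
pad [ 0.02836427 -0.01402297  0.1991542 ] [0.04313327 0.0162239  0.20625678] 339
wall [ 0.07012071 -0.05726898  0.20338784] [-0.05978379 -0.05516313]
wall [0.07123031 0.05878297 0.20341729] [0.05653652 0.06139722]
```

Request:
play_rows --pt "100 -0.001 0.001 0.04 0" --pt "100 -0.001 0.001 0.08 0" --pt "100 -0.001 0.001 0.11 0" --pt "100 -0.001 0.001 0.12 0" --pt "50 -0.001 0.001 0.12 0" --pt "0 -0.001 0.001 0.12 0" --pt "0 -0.001 0.001 0.12 0" --pt "0 -0.001 0.001 0.12 0" --pt "0 -0.001 0.001 0.12 0"

```text
clock: 3.4
tool_pos: [0.5056, 0.1736, 0.1132]
orientation: [-179.9, -0.0, -26.9]
force: [0.0, -0.1, 0.2]
opening: 0.0531
```

Run:
```python
from h import *
o=st()
```

```text
t 3.4 tcp [0.5056 0.1736 0.1132] rpy [-1.7991e+02 -4.0000e-02 -2.6900e+01] F [ 0.   -0.15  0.21] M [-0.05  0.19  0.03] open 0.0531 j [ 40.  18. -30.   0. -42.  23.]
```

Request:
play_rows --pt "0 -0.0015 -0.002 0 0" --pt "0 -0.0015 -0.002 0 0" --pt "0 -0.0015 -0.002 0 0" --pt "0 -0.0015 -0.002 0 0" --pt "0 -0.0015 -0.002 0 0" --pt "0 -0.0015 -0.002 0 0"

```text
clock: 4.0
tool_pos: [0.5047, 0.1756, 0.1121]
orientation: [180.0, 0.0, -26.9]
force: [0.0, -0.3, 1.7]
opening: 0.0159
```

Run:
```python
from h import *
o=st()
```

```text
t 4.0 tcp [0.5047 0.1756 0.1121] rpy [ 1.7998e+02  1.0000e-02 -2.6910e+01] F [ 0.05 -0.31  1.72] M [-0.24  0.35  0.03] open 0.0159 j [ 40.  18. -30.  -0. -42.  23.]
```

Gripped on the bar (15.9 mm) with negligible force. Turn it clockwise.

Request:
play_rows --pt "0 0 0 0 6" --pt "0 0 0 0 13" --pt "0 0 0 0 20" --pt "0 0 0 0 27" --pt "0 0 0 0 34" --pt "0 0 0 0 41" --pt "0 0 0 0 46" --pt "0 0 0 0 51" --pt "0 0 0 0 55" --pt "0 0 0 0 59"

```text
clock: 5.0
tool_pos: [0.5049, 0.1759, 0.1122]
orientation: [-180.0, -0.0, -85.9]
force: [-0.4, -2.2, 1.7]
opening: 0.0183
```

Request:
play_rows --pt "0 0 0 0 3" --pt "0 0 0 0 6" --pt "0 0 0 0 8" --pt "0 0 0 0 9" --pt "0 0 0 0 9" --pt "0 0 0 0 9" --pt "0 0 0 0 9" --pt "0 0 0 0 9"

```text
clock: 5.8
tool_pos: [0.505, 0.1756, 0.1121]
orientation: [-180.0, -0.0, -94.9]
force: [3.0, -3.9, -2.5]
opening: 0.0157
```

Run:
```python
from h import *
o=st()
```

```text
t 5.8 tcp [0.505  0.1756 0.1121] rpy [-1.7999e+02 -1.0000e-02 -9.4880e+01] F [ 3.05 -3.94 -2.53] M [-1.31 -1.43 -0.08] open 0.0157 j [ 40.  18. -30.   0. -42. -45.]
```

Open and rise, then look.

Request:
play_rows --pt "20 0 0 0 0" --pt "100 0 0 0 0" --pt "100 0 0 0 0" --pt "100 0 0 0 0" --pt "100 0 0 0 0" --pt "100 0 0 0 0" --pt "100 0 0 -0.04 0" --pt "100 0 0 -0.08 0" --pt "100 0 0 -0.12 0" --pt "100 0 0 -0.12 0"

```text
clock: 6.8
tool_pos: [0.5072, 0.1771, 0.238]
orientation: [-179.5, 0.3, -94.8]
force: [-0.1, 1.1, -0.4]
opening: 0.0835
```

Request:
play_rows --pt "100 0 0 0 0" --pt "100 0 0 0 0"

```text
clock: 7.0
tool_pos: [0.5042, 0.1754, 0.2312]
orientation: [179.9, -0.0, -94.9]
force: [0.6, -0.1, -1.2]
opening: 0.0874
```

Run:
```python
from h import *
from plant import snapshot
o=st()
w=snapshot("wrist"); np.savez("w2.npz",**w)
cv2.imwrite("pics/w2.png",w["frame"][:,:,::-1])
K=w["mtx"];Z=w["z_map"];T=w["tool_from_camera"]
v,u=np.indices(Z.shape)
P=np.stack([(u-K[0,2])/K[0,0]*Z,-(v-K[1,2])/K[1,1]*Z,-Z],-1)@T[:3,:3].T+T[:3,3]
h=o["tool_pos"][2]
ps=np.radians(o["orientation"][2]);R=np.array([[np.cos(ps),np.sin(ps),0],[np.sin(ps),-np.cos(ps),0],[0,0,-1]])
W=P@R.T+o["tool_pos"]
m=(abs(W[...,2]-.076)<.006)&(u>225)&(u<295)&(v>140)&(v<250)
q=W[m]; r=cv2.minAreaRect((q[:,:2]).astype(np.float32)); print("bar",len(q),r)
m=(abs(W[...,2]-.019)<.005)&(v<150)&(Z>0); mm=m.astype(np.uint8)
nn,l,s_,ce=cv2.connectedComponentsWithStats(mm)
for i in range(1,nn):
    if s_[i,4]>150:
        q=W[l==i]; print(ce[i].round(),s_[i,4],[lane(x).round(4) for x in (q.mean(0),q[np.argmin(q[:,1])],q[np.argmax(q[:,1])])])
np.save("W2.npy",W)
```

```text
t 7.0 tcp [0.5042 0.1754 0.2312] rpy [ 1.7993e+02 -4.0000e-02 -9.4920e+01] F [ 0.6  -0.08 -1.18] M [-0.04  0.11  0.04] open 0.0874 j [ 40.  10. -22.  -0. -58. -45.]
bar 1349 ((0.5048022270202637, 0.17538361251354218), (0.06901180744171143, 0.015647269785404205), 85.3409423828125)
[186.  11.] 213 [array([0.1612, 0.0651]), array([0.1701, 0.067 ]), array([0.153 , 0.0626])]
[330.  11.] 222 [array([ 0.1609, -0.0678]), array([ 0.1711, -0.0644]), array([ 0.1522, -0.0685])]
[314. 106.] 161 [array([ 0.0769, -0.057 ]), array([ 0.1231, -0.0667]), array([ 0.0342, -0.0562])]
[  8. 107.] 711 [array([0.0761, 0.2477]), array([0.1128, 0.2512]), array([0.0412, 0.2668])]
```

View pics/w2.png

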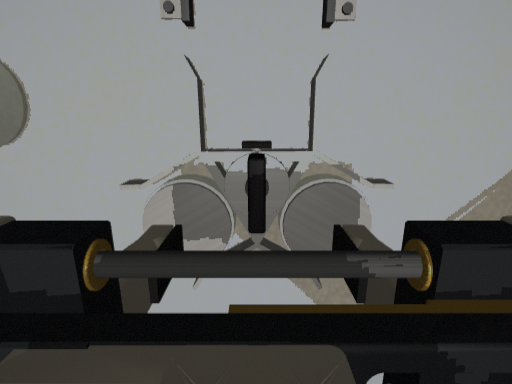

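Request:
play_rows --pt "100 0.045 -0.01 0 -4" --pt "100 0.09 -0.02 0 -8" --pt "60 0.135 -0.035 0 -12" --pt "60 0.18 -0.045 0 -16" --pt "60 0.225 -0.055 0 -20" --pt "60 0.27 -0.07 0 -24" --pt "60 0.315 -0.08 0 -28" --pt "60 0.36 -0.09 0 -33" --pt "60 0.405 -0.1 0 -33" --pt "60 0.45 -0.11 0 -33"

```text
clock: 8.05
tool_pos: [0.5755, -0.2839, 0.2304]
orientation: [179.9, 0.1, -61.9]
force: [0.7, -0.3, 1.0]
opening: 0.0523
```

Request:
play_rows --pt "60 0.025 0 0 0" --pt "60 0.04 0 0 0" --pt "60 0.04 0 0 0"

```text
clock: 8.35
tool_pos: [0.5948, -0.3186, 0.23]
orientation: [179.9, 0.1, -62.0]
force: [-0.6, 0.2, 0.3]
opening: 0.0531
```

```bash
sed -i 's/^A=.*/A=np.array([.5048,.1754]); TH=np.radians(-95.0)/' h.py
python3 - <<'E'
from h import *
from plant import snapshot
o=st(); print("lane",lane(o["tool_pos"]))
t=snapshot("top"); cv2.imwrite("pics/t3.png",t["frame"][:,:,::-1])
P=cloud(t); m=((P[...,2]>.028)&(P[...,2]<.042)&(abs(P[...,0]-.545)<.08)&(abs(P[...,1]+.247)<.08)); q=P[m]
c,r=cv2.minEnclosingCircle(q[:,:2].astype(np.float32)); print(c,r,lane(c))
d=lane(np.array(c)); g=np.array([.30,0]); e=d-g; e/=np.linalg.norm(e); print("ang",np.degrees(np.arctan2(e[1],e[0])))
s=d+.085*e; f=g+.052*e; ang=np.degrees(TH)+np.degrees(np.arctan2(e[1],e[0]))
print("start",s,"sh",shift(o,*world(*s),.077,ang));
E
```

```text
t 8.35 tcp [ 0.5948 -0.3186  0.23  ] rpy [ 1.7987e+02  1.0000e-01 -6.2010e+01] F [-0.6   0.2   0.29] M [0.07 0.12 0.  ] open 0.0531 j [-12.  23.  -4.   0. -63.  40.]
lane [0.4842673  0.13272269]
(0.5448247194290161, -0.24806059896945953) 0.04974069446325302 [0.41836082 0.07677944]
ang 32.97105662769144
start [0.48967119 0.12303774] sh [-0.0007  0.0111  0.153   0.021 ]
```

View pics/t3.png

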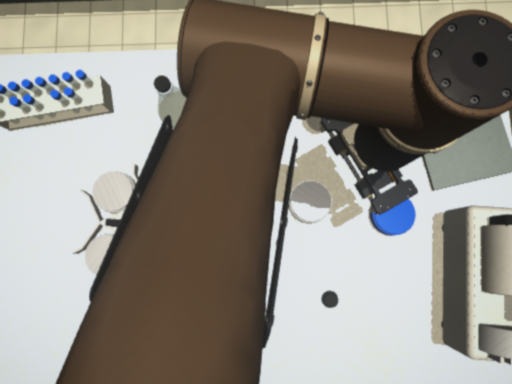

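Run:
```python
from h import *
from plant import snapshot
t=snapshot("scene"); cv2.imwrite("pics/s3.png",t["frame"][:,:,::-1])
P=cloud(t); Z=P[...,2]
q=P[(Z>.16)&(P[...,0]>.45)&(Z<.5)]; print(q.min(0),q.max(0))
b=onz(t,160,255,.2); print("bottle cap",b)
q=P[(Z>.25)&(np.hypot(P[...,0]-.752,P[...,1]+.291)<.08)]; print("arm pts above bottle within 80mm", len(q), q.min(0) if len(q) else "")
```

```text
[ 0.45002311 -0.60594561  0.16000246] [0.80356568 0.08250628 0.49998243]
bottle cap [ 0.75843345 -0.27639385  0.2       ]
arm pts above bottle within 80mm 480 [ 0.67241807 -0.31591584  0.25293212]
```

View pics/s3.png

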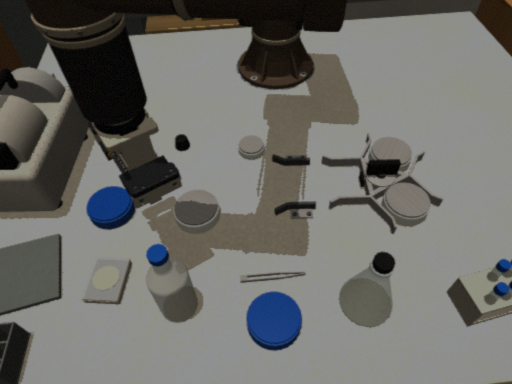

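Request:
play_rows --pt "60 0 0.011 0.04 0" --pt "60 0 0.011 0.08 0" --pt "60 0 0.011 0.12 0" --pt "60 0 0.011 0.145 0" --pt "60 0 0.011 0.153 0" --pt "60 0 0.011 0.153 0"

```text
clock: 9.05
tool_pos: [0.5847, -0.3214, 0.0785]
orientation: [179.9, 0.1, -61.8]
force: [-0.8, -0.3, 0.1]
opening: 0.0525
```

Run:
```python
from h import *
o=st(); print("lane",lane(o["tool_pos"]))
e=np.array([.839,.545]); print(shift(o,*world(*(np.array([.30,0])+.052*e)),.077))
```

```text
t 9.05 tcp [ 0.5847 -0.3214  0.0785] rpy [ 1.7991e+02  8.0000e-02 -6.1830e+01] F [-0.84 -0.29  0.09] M [-0.01  0.13  0.04] open 0.0525 j [-12.  31. -14.   0. -46.  40.]
lane [0.48790131 0.12291303]
[-0.1725  0.0002  0.0015  0.    ]
```

Request:
play_rows --pt "60 -0.01 0 0 0" --pt "60 -0.018 0 0 0" --pt "60 -0.024 0 0 0" --pt "60 -0.03 0 0 0" --pt "60 -0.036 0 0 0" --pt "60 -0.044 0 0 0" --pt "60 -0.053 0 0 0" --pt "60 -0.063 0 0 0" --pt "60 -0.073 0 0 0" --pt "60 -0.083 0 0 0"

```text
clock: 10.05
tool_pos: [0.5461, -0.2487, 0.0796]
orientation: [-180.0, -0.1, -61.9]
force: [3.2, -4.3, 4.8]
opening: 0.0528
```

Run:
```python
from h import *
from plant import snapshot
o=st(); print("lane",lane(o["tool_pos"]))
t=snapshot("scene"); cv2.imwrite("pics/s4.png",t["frame"][:,:,::-1])
P=cloud(t); Z=P[...,2]
q=P[(Z>.03)&(Z<.04)&(abs(P[...,0]-.5)<.15)&(P[...,1]<-.05)&(P[...,1]>-.32)]
c,r=cv2.minEnclosingCircle(q[:,:2].astype(np.float32)); print(c,r,lane(c))
```

```text
t 10.05 tcp [ 0.5461 -0.2487  0.0796] rpy [-1.7995e+02 -6.0000e-02 -6.1890e+01] F [ 3.18 -4.25  4.76] M [-1.58 -0.77  0.03] open 0.0528 j [ -6.  26. -23.   0. -41.  34.]
lane [0.41889474 0.07812783]
(0.5205263495445251, -0.2156401127576828) 0.06061470881104469 [0.38818145 0.0497479 ]
```

View pics/s4.png

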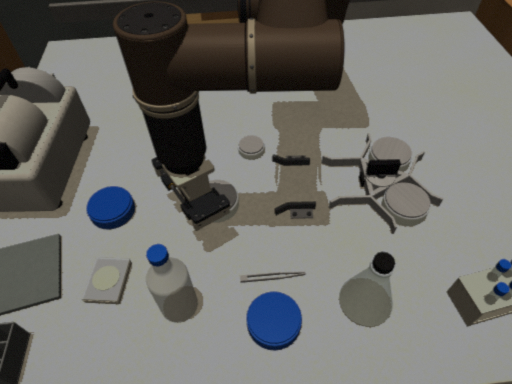

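Request:
play_rows --pt "60 -0.01 0 0 0" --pt "60 -0.02 0 0 0" --pt "60 -0.03 0 0 0" --pt "60 -0.04 0 0 0" --pt "60 -0.05 0 0 0" --pt "60 -0.06 0 0 0" --pt "60 -0.07 0 0 0" --pt "60 -0.078 0 0 0" --pt "60 -0.084 0 0 0" --pt "60 -0.088 0 0 0"

```text
clock: 11.1
tool_pos: [0.5042, -0.1711, 0.0791]
orientation: [180.0, 0.0, -61.9]
force: [2.2, -3.5, 4.2]
opening: 0.0527
```

Request:
play_rows --pt "60 0 0 0 0" --pt "60 0.02 0 0 0" --pt "60 0.05 0 0 0" --pt "60 0.08 0 -0.04 0" --pt "60 0.08 0 -0.08 0"

```text
clock: 11.6
tool_pos: [0.5419, -0.2441, 0.1579]
orientation: [179.8, 0.2, -62.0]
force: [0.5, 0.4, 0.3]
opening: 0.0525
```

Run:
```python
from h import *
from plant import snapshot
o=st(); print("lane",lane(o["tool_pos"]))
t=snapshot("scene"); cv2.imwrite("pics/s5.png",t["frame"][:,:,::-1])
P=cloud(t); Z=P[...,2]
w=snapshot("wrist"); cv2.imwrite("pics/w5.png",w["frame"][:,:,::-1])
K=w["mtx"];Z=w["z_map"];T=w["tool_from_camera"]
v,u=np.indices(Z.shape)
P=np.stack([(u-K[0,2])/K[0,0]*Z,-(v-K[1,2])/K[1,1]*Z,-Z],-1)@T[:3,:3].T+T[:3,3]
ps=np.radians(o["orientation"][2]);R=np.array([[np.cos(ps),np.sin(ps),0],[np.sin(ps),-np.cos(ps),0],[0,0,-1]])
W=P@R.T+o["tool_pos"]
np.save("W5.npy",W)
p=onz(t,0,0,0)
P=cloud(t); Z=P[...,2]
m=((Z>.029)&(Z<.04)&(abs(P[...,0]-.48)<.09)&(P[...,1]<-.02)&(P[...,1]>-.25)).astype(np.uint8)
nn,l,s_,ce=cv2.connectedComponentsWithStats(cv2.morphologyEx(m,cv2.MORPH_OPEN,np.ones((3,3))))
for i in range(1,nn):
    q=P[l==i]; c,r=cv2.minEnclosingCircle(q[:,:2].astype(np.float32)); print(ce[i],c,r,lane(c))
```

```text
t 11.6 tcp [ 0.5419 -0.2441  0.1579] rpy [179.75   0.19 -62.03] F [0.5  0.44 0.3 ] M [ 0.05 -0.01  0.01] open 0.0525 j [ -5.  20. -19.  -0. -51.  33.]
lane [0.4146738  0.07348325]
[248.67839687 178.60899316] (0.47944900393486023, -0.12342815101146698) 0.04792399704456329 [0.2999005  0.00079006]
```

View pics/s5.png

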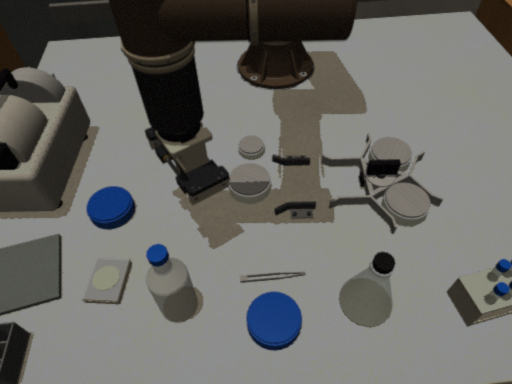

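View pics/w5.png

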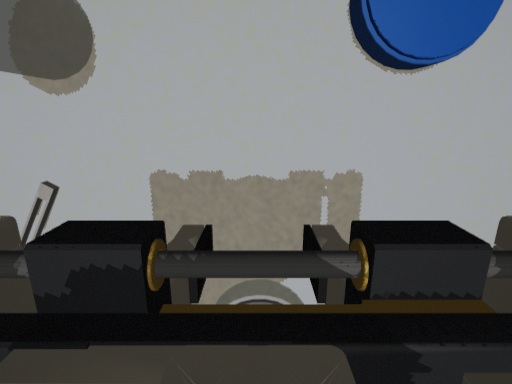

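Run:
```python
from h import *
o=st(); print(shift(o,*world(.383,-.0005),.0785,-95.0))
```

```text
t 11.7 tcp [ 0.5443 -0.2434  0.1634] rpy [-179.73   -0.2   -61.97] F [1.1  0.73 0.  ] M [ 0.04  0.05 -0.05] open 0.0525 j [ -5.  20. -19.   0. -51.  33.]
[-0.0674  0.0472  0.0849 33.0339]
```

Request:
play_rows --pt "60 0 0.02 0 8" --pt "60 -0.02 0.04 0 16" --pt "60 -0.045 0.047 0 24" --pt "60 -0.066 0.047 0 33" --pt "60 -0.066 0.047 0 33" --pt "60 -0.066 0.047 0 33"

```text
clock: 12.3
tool_pos: [0.4692, -0.2056, 0.1587]
orientation: [179.9, 0.0, -94.7]
force: [0.6, 0.2, -0.6]
opening: 0.0525
```

Run:
```python
from h import *
from plant import snapshot
o=st(); print("lane",lane(o["tool_pos"]),shift(o,*world(.383,-.0005),.0785,-95.0))
t=snapshot("top"); cv2.imwrite("pics/t6.png",t["frame"][:,:,::-1])
for n in ("top","scene"):
    t=snapshot(n); P=cloud(t); Z=P[...,2]
    m=((Z>.029)&(Z<.04)&(abs(P[...,0]-.48)<.09)&(P[...,1]<-.02)&(P[...,1]>-.25)).astype(np.uint8)
    nn,l,s_,ce=cv2.connectedComponentsWithStats(cv2.morphologyEx(m,cv2.MORPH_OPEN,np.ones((3,3))))
    for i in range(1,nn):
        q=P[l==i]; c,r=cv2.minEnclosingCircle(q[:,:2].astype(np.float32)); print(n,ce[i],c,r,lane(c))
cv2.imwrite("pics/s6.png",t["frame"][:,:,::-1])
```

```text
t 12.3 tcp [ 0.4692 -0.2056  0.1587] rpy [ 1.7993e+02  2.0000e-02 -9.4750e+01] F [ 0.56  0.15 -0.64] M [0.03 0.01 0.01] open 0.0525 j [ -2.  13. -30.  -0. -47.  -3.]
lane [ 0.38267436 -0.00226454] [ 0.0003 -0.0018  0.0802  0.2528]
scene [248.62109375 178.58300781] (0.47971028089523315, -0.12236151099205017) 0.04855356365442276 [0.29881515 0.00095738]
```

View pics/s6.png

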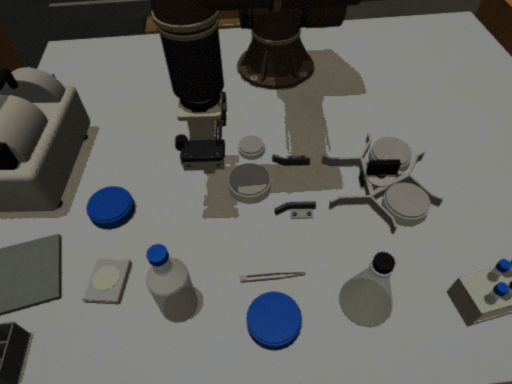

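Request:
play_rows --pt "60 0 -0.002 0.03 0.3" --pt "60 0 -0.002 0.06 0.3" --pt "60 0 -0.002 0.076 0.3" --pt "60 0 -0.002 0.08 0.3" --pt "60 0 -0.002 0.08 0.3"

```text
clock: 12.95
tool_pos: [0.4716, -0.2066, 0.0785]
orientation: [179.9, -0.0, -95.2]
force: [0.4, 0.2, 1.1]
opening: 0.0527
```

Run:
```python
from h import *
o=st(); print("lane",lane(o["tool_pos"]),shift(o,*world(.15,-.0005),.0785,-95.0))
```

```text
t 12.95 tcp [ 0.4716 -0.2066  0.0785] rpy [ 1.799e+02 -1.000e-02 -9.519e+01] F [0.41 0.15 1.07] M [0.05 0.08 0.01] open 0.0527 j [ -2.  20. -34.   0. -36.  -3.]
lane [3.83398866e-01 2.14695276e-04] [-0.2334  0.0015  0.     -0.187 ]
```

Request:
play_rows --pt "60 -0.01 0 0 0" --pt "60 -0.02 0 0 0" --pt "60 -0.027 0 0 0" --pt "60 -0.034 0 0 0" --pt "60 -0.042 0 0 0" --pt "60 -0.052 0 0 0" --pt "60 -0.062 0 0 0" --pt "60 -0.072 0 0 0" --pt "60 -0.082 0 0 0" --pt "60 -0.092 0 0 0"

```text
clock: 13.95
tool_pos: [0.4801, -0.1139, 0.0794]
orientation: [-180.0, -0.0, -95.2]
force: [-0.8, -5.7, 5.5]
opening: 0.0525
```

Run:
```python
from h import *
from plant import snapshot
o=st(); print("lane",lane(o["tool_pos"]))
t=snapshot("scene"); cv2.imwrite("pics/s7.png",t["frame"][:,:,::-1])
P=cloud(t); Z=P[...,2]
m=((Z>.029)&(Z<.04)&(abs(P[...,0]-.48)<.09)&(P[...,1]<.09)&(P[...,1]>-.25)).astype(np.uint8)
nn,l,s_,ce=cv2.connectedComponentsWithStats(cv2.morphologyEx(m,cv2.MORPH_OPEN,np.ones((3,3))))
for i in range(1,nn):
    q=P[l==i]; c,r=cv2.minEnclosingCircle(q[:,:2].astype(np.float32)); print(ce[i],c,r,lane(c))
```

```text
t 13.95 tcp [ 0.4801 -0.1139  0.0794] rpy [-1.7999e+02 -2.0000e-02 -9.5190e+01] F [-0.8  -5.72  5.45] M [-1.94  0.26 -0.06] open 0.0525 j [ 10.  18. -37.   0. -35. -15.]
lane [0.2903694  0.00063301]
[282.40677966 177.40677966] (0.48453488945961, -0.05722973495721817) 0.04785748943686485 [2.33510729e-01 8.70216588e-05]
```

View pics/s7.png

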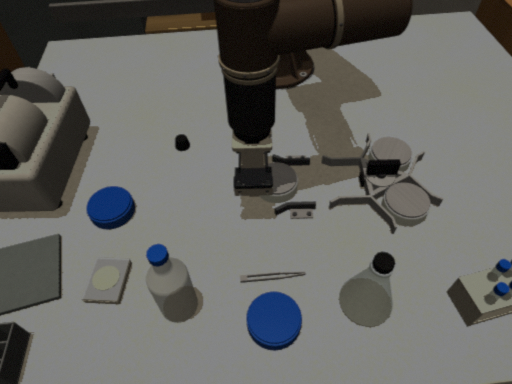

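Request:
play_rows --pt "60 -0.01 0 0 0" --pt "60 -0.02 0 0 0" --pt "60 -0.03 0 0 0" --pt "60 -0.04 0 0 0" --pt "60 -0.05 0 0 0" --pt "60 -0.06 0 0 0" --pt "60 -0.07 0 0 0" --pt "60 -0.08 0 0 0" --pt "60 -0.088 0 0 0" --pt "60 -0.094 0 0 0"

```text
clock: 15.0
tool_pos: [0.4886, -0.0202, 0.0791]
orientation: [180.0, -0.0, -95.2]
force: [0.5, -3.2, 2.0]
opening: 0.0528
```

Run:
```python
from h import *
from plant import snapshot
o=st(); print("lane",lane(o["tool_pos"]))
t=snapshot("scene"); cv2.imwrite("pics/s8.png",t["frame"][:,:,::-1][60:260,180:480])
P=cloud(t); Z=P[...,2]
m=((Z>.031)&(Z<.04)&(abs(P[...,0]-.49)<.06)&(P[...,1]<.13)&(P[...,1]>-.25)).astype(np.uint8)
nn,l,s_,ce=cv2.connectedComponentsWithStats(cv2.morphologyEx(m,cv2.MORPH_OPEN,np.ones((3,3))))
for i in range(1,nn):
    q=P[l==i]; c,r=cv2.minEnclosingCircle(q[:,:2].astype(np.float32)); print(ce[i],c,r,lane(c))
i=cv2.imread("pics/s8.png"); cv2.imwrite("pics/s8.png",cv2.resize(i,None,fx=2.6,fy=2.6))
```

```text
t 15.0 tcp [ 0.4886 -0.0202  0.0791] rpy [179.99  -0.   -95.18] F [ 0.55 -3.18  2.01] M [-1.03  0.14 -0.06] open 0.0528 j [ 21.  18. -37.  -0. -35. -26.]
lane [0.19628686 0.00089992]
[325.70253165 175.41139241] (0.49313580989837646, 0.03639189898967743) 0.04667746275663376 [0.13949573 0.00049555]
```

View pics/s8.png

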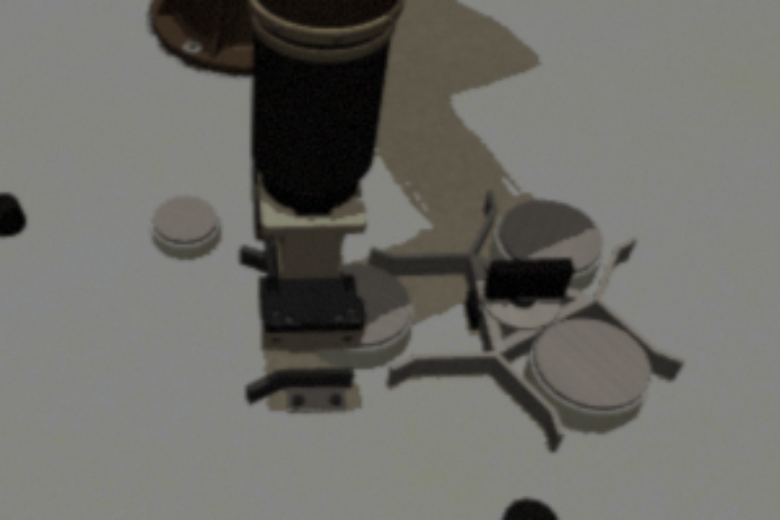

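Request:
play_rows --pt "60 -0.005 0 0 0" --pt "60 -0.01 0 0 0" --pt "60 -0.015 0 0 0" --pt "60 -0.02 0 0 0" --pt "60 -0.025 0 0 0" --pt "60 -0.028 0 0 0" --pt "60 -0.03 0 0 0"

```text
clock: 15.75
tool_pos: [0.4913, 0.0092, 0.0791]
orientation: [180.0, 0.0, -95.2]
force: [-0.2, -1.9, -0.2]
opening: 0.0526
```

Run:
```python
from h import *
o=st(); print("lane",lane(o["tool_pos"]))
```

```text
t 15.75 tcp [0.4913 0.0092 0.0791] rpy [180.     0.   -95.19] F [-0.19 -1.89 -0.18] M [-0.68  0.16 -0.05] open 0.0526 j [ 24.  18. -37.  -0. -35. -29.]
lane [0.16673526 0.00105146]
```

Request:
play_rows --pt "60 -0.001 0 0 0" --pt "60 -0.002 0 0 0" --pt "60 -0.003 0 0 0"

```text
clock: 16.05
tool_pos: [0.4915, 0.0118, 0.0791]
orientation: [180.0, 0.0, -95.2]
force: [0.4, -1.9, 0.2]
opening: 0.0524
```

Request:
play_rows --pt "60 -0.001 0 0 0" --pt "60 -0.002 0 0 0" --pt "60 -0.003 0 0 0"

```text
clock: 16.35
tool_pos: [0.4918, 0.0149, 0.0792]
orientation: [-180.0, 0.0, -95.2]
force: [-0.2, -1.4, -0.4]
opening: 0.0525
```

Run:
```python
from h import *
o=st(); print("lane",lane(o["tool_pos"]))
```

```text
t 16.35 tcp [0.4918 0.0149 0.0792] rpy [-180.      0.    -95.21] F [-0.22 -1.44 -0.42] M [-0.69  0.14 -0.03] open 0.0525 j [ 25.  18. -37.  -0. -35. -30.]
lane [0.1610523  0.00105921]
```

Request:
play_rows --pt "60 -0.001 0 0 0" --pt "60 -0.002 0 0 0"

```text
clock: 16.55
tool_pos: [0.492, 0.0169, 0.0791]
orientation: [180.0, 0.0, -95.2]
force: [1.3, -2.2, 0.1]
opening: 0.0529
```

Request:
play_rows --pt "60 -0.001 0 0 0" --pt "60 -0.002 0 0 0"

```text
clock: 16.75
tool_pos: [0.4922, 0.0189, 0.0792]
orientation: [180.0, 0.0, -95.2]
force: [-0.2, -1.8, -0.6]
opening: 0.0523
```

Request:
play_rows --pt "60 -0.0005 0 0 0" --pt "60 -0.001 0 0 0"

```text
clock: 16.95
tool_pos: [0.4923, 0.0199, 0.0792]
orientation: [180.0, -0.0, -95.2]
force: [-1.0, -1.5, 0.2]
opening: 0.0522
```

Request:
play_rows --pt "60 -0.0005 0 0 0" --pt "60 -0.001 0 0 0" --pt "60 -0.0015 0 0 0"

```text
clock: 17.25
tool_pos: [0.4924, 0.0213, 0.0792]
orientation: [-180.0, 0.0, -95.2]
force: [0.5, -1.5, -0.6]
opening: 0.053
```

Request:
play_rows --pt "60 -0.0005 0 0 0" --pt "60 -0.001 0 0 0" --pt "60 -0.0015 0 0 0"

```text
clock: 17.55
tool_pos: [0.4925, 0.0228, 0.0792]
orientation: [180.0, -0.0, -95.2]
force: [0.6, -1.4, -0.7]
opening: 0.0527
```

Run:
```python
from h import *
from plant import snapshot
o=st(); print("lane",lane(o["tool_pos"]))
t=snapshot("scene")
P=cloud(t); Z=P[...,2]
m=((Z>.031)&(Z<.04)&(abs(P[...,0]-.49)<.06)&(P[...,1]<.13)&(P[...,1]>-.25)).astype(np.uint8)
nn,l,s_,ce=cv2.connectedComponentsWithStats(cv2.morphologyEx(m,cv2.MORPH_OPEN,np.ones((3,3))))
for i in range(1,nn):
    q=P[l==i]; c,r=cv2.minEnclosingCircle(q[:,:2].astype(np.float32)); print(ce[i],c,r,lane(c))
cv2.imwrite("pics/s9.png",cv2.convertScaleAbs(cv2.resize(t["frame"][110:230,280:480,::-1],None,fx=4,fy=4),alpha=1.6))
```

```text
t 17.55 tcp [0.4925 0.0228 0.0792] rpy [180.   -0.  -95.2] F [ 0.6  -1.43 -0.74] M [-0.59  0.12 -0.02] open 0.0527 j [ 26.  18. -37.   0. -35. -31.]
lane [0.15306099 0.00108098]
[346.21772152 175.64810127] (0.498351126909256, 0.08236118406057358) 0.04556528478860855 [0.09324683 0.00168453]
```

View pics/s9.png

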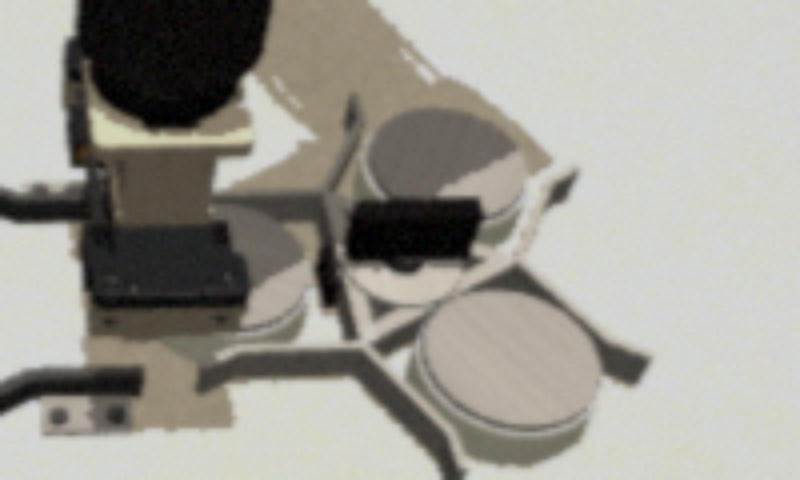

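Request:
play_rows --pt "60 -0.0005 0 0 0" --pt "60 -0.001 0 0 0" --pt "60 -0.0015 0 0 0"

```text
clock: 17.9
tool_pos: [0.4927, 0.0243, 0.0791]
orientation: [180.0, -0.0, -95.2]
force: [-0.5, -1.7, -0.2]
opening: 0.0524
```

Request:
play_rows --pt "60 -0.0005 0 0 0" --pt "60 -0.001 0 0 0"

```text
clock: 18.1
tool_pos: [0.4928, 0.0253, 0.0792]
orientation: [180.0, -0.0, -95.2]
force: [0.1, -1.5, -0.9]
opening: 0.0528
```

Request:
play_rows --pt "60 -0.0005 0 0 0" --pt "60 -0.001 0 0 0"

```text
clock: 18.3
tool_pos: [0.4929, 0.0263, 0.0792]
orientation: [180.0, 0.0, -95.2]
force: [-1.2, -1.5, -0.5]
opening: 0.0529
```

Request:
play_rows --pt "60 -0.0005 0 0 0" --pt "60 -0.001 0 0 0"

```text
clock: 18.5
tool_pos: [0.493, 0.0273, 0.0791]
orientation: [180.0, -0.0, -95.2]
force: [-0.9, -2.2, 0.8]
opening: 0.0524
```

Request:
play_rows --pt "60 -0.0005 0 0 0" --pt "60 -0.0005 0 0 0"

```text
clock: 18.7
tool_pos: [0.493, 0.0279, 0.0792]
orientation: [-180.0, 0.0, -95.2]
force: [0.0, 0.0, 0.2]
opening: 0.0528
```

Request:
play_rows --pt "60 -0.0005 0 0 0" --pt "60 -0.0005 0 0 0"

```text
clock: 18.9
tool_pos: [0.4931, 0.0283, 0.0792]
orientation: [-180.0, 0.0, -95.2]
force: [-0.1, -1.9, -0.7]
opening: 0.0526
```

Request:
play_rows --pt "60 -0.0005 0 0 0" --pt "60 -0.0005 0 0 0"

```text
clock: 19.1
tool_pos: [0.4931, 0.0288, 0.0792]
orientation: [180.0, -0.0, -95.2]
force: [-0.3, -1.6, 0.2]
opening: 0.0527
```

Request:
play_rows --pt "60 -0.0005 0 0 0" --pt "60 -0.0005 0 0 0"

```text
clock: 19.3
tool_pos: [0.4931, 0.0293, 0.0792]
orientation: [180.0, -0.0, -95.2]
force: [-0.1, -2.1, 0.6]
opening: 0.0528
```

Request:
play_rows --pt "60 -0.0005 0 0 0" --pt "60 -0.001 0 0 0" --pt "60 -0.001 0 0 0"

```text
clock: 19.6
tool_pos: [0.4932, 0.0302, 0.0792]
orientation: [180.0, -0.0, -95.2]
force: [0.4, -1.9, 0.2]
opening: 0.0525
```

Request:
play_rows --pt "60 -0.0005 0 0 0" --pt "60 -0.0005 0 0 0"

```text
clock: 19.8
tool_pos: [0.4931, 0.0305, 0.0791]
orientation: [180.0, -0.0, -95.2]
force: [0.2, -5.3, 0.5]
opening: 0.0525
```

Request:
play_rows --pt "60 -0.0005 0 0 0" --pt "60 -0.0005 0 0 0"

```text
clock: 20.0
tool_pos: [0.4931, 0.0307, 0.0791]
orientation: [180.0, -0.1, -95.2]
force: [0.4, -6.5, 1.3]
opening: 0.0526
```

Request:
play_rows --pt "60 -0.0005 0 0 0" --pt "60 -0.0005 0 0 0"

```text
clock: 20.2
tool_pos: [0.493, 0.0309, 0.0791]
orientation: [179.9, -0.1, -95.2]
force: [1.4, -9.3, 0.4]
opening: 0.0525
```

Run:
```python
from h import *
from plant import snapshot
o=st(); print("lane",lane(o["tool_pos"]))
t=snapshot("scene")
P=cloud(t); Z=P[...,2]
m=((Z>.031)&(Z<.04)&(abs(P[...,0]-.49)<.06)&(P[...,1]<.13)&(P[...,1]>-.25)).astype(np.uint8)
nn,l,s_,ce=cv2.connectedComponentsWithStats(cv2.morphologyEx(m,cv2.MORPH_OPEN,np.ones((3,3))))
for i in range(1,nn):
    q=P[l==i]; c,r=cv2.minEnclosingCircle(q[:,:2].astype(np.float32)); print(ce[i],c,r,lane(c))
cv2.imwrite("pics/s10.png",cv2.convertScaleAbs(cv2.resize(t["frame"][110:230,280:480,::-1],None,fx=4,fy=4),alpha=1.6))
```

```text
t 20.2 tcp [0.493  0.0309 0.0791] rpy [ 1.7994e+02 -8.0000e-02 -9.5220e+01] F [ 1.42 -9.29  0.37] M [-3.36 -0.34 -0.1 ] open 0.0525 j [ 26.  18. -37.   0. -35. -32.]
lane [0.1450223  0.00081213]
[349.70789474 174.75526316] (0.49847275018692017, 0.09394189715385437) 0.04555478319525719 [0.08169959 0.00079637]
```

View pics/s10.png

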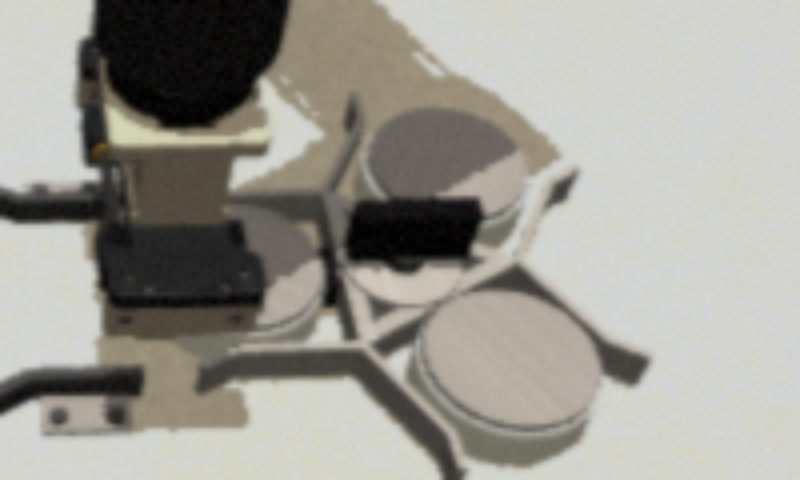

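Request:
play_rows --pt "60 0 0 0 0" --pt "60 0 0 0 0" --pt "60 0 0 0 0" --pt "60 0 0 0 0" --pt "60 0 0 0 0"

```text
clock: 20.75
tool_pos: [0.493, 0.0309, 0.0791]
orientation: [179.9, -0.1, -95.2]
force: [0.7, -8.7, 1.5]
opening: 0.0526
```

Request:
play_rows --pt "60 -0.0005 0 0 0" --pt "60 -0.0005 0 0 0" --pt "60 -0.0005 0 0 0" --pt "60 -0.0005 0 0 0"

```text
clock: 21.15
tool_pos: [0.4929, 0.031, 0.0791]
orientation: [179.9, -0.1, -95.2]
force: [0.8, -11.9, 1.9]
opening: 0.0525
```

Request:
play_rows --pt "60 0.001 0 0 0" --pt "60 0.002 0 0 0" --pt "60 0.005 0 0 0" --pt "60 0.015 0 0 0" --pt "60 0.035 0 0 0" --pt "60 0.065 0 0 0" --pt "60 0.1 0 -0.02 0" --pt "60 0.14 0 -0.06 0" --pt "60 0.18 0 -0.1 0" --pt "60 0.22 0 -0.14 0"

```text
clock: 22.15
tool_pos: [0.4741, -0.1746, 0.2068]
orientation: [-180.0, 0.0, -95.2]
force: [1.7, 0.2, -0.6]
opening: 0.0529
```

Request:
play_rows --pt "60 0.04 0 -0.03 0" --pt "60 0.08 0 -0.06 0" --pt "60 0.12 0 -0.06 0" --pt "60 0.12 0 -0.06 0"

```text
clock: 22.55
tool_pos: [0.4633, -0.2963, 0.2661]
orientation: [-179.9, -0.0, -95.4]
force: [-0.4, 1.8, -0.5]
opening: 0.0528
```

Run:
```python
from h import *
from plant import snapshot
o=st(); print("lane",lane(o["tool_pos"]))
for n in ("top","scene"):
    t=snapshot(n); np.savez(n+"_11.npz",**t)
    cv2.imwrite(f"pics/{n}11.png",t["frame"][:,:,::-1])
    P=cloud(t); Z=P[...,2]
    m=((Z>.031)&(Z<.04)&(np.hypot(P[...,0]-.496,P[...,1]-.083)<.056)); q=P[m]
    if len(q)>50:
        c,r=cv2.minEnclosingCircle(q[:,:2].astype(np.float32)); print(n,len(q),c,r,lane(c))
    m=(Z>.068)&(Z<.082)&(P[...,0]>.4)&(P[...,0]<.6)&(P[...,1]>.1)&(P[...,1]<.35); print(cv2.minAreaRect(P[m][:,:2].astype(np.float32)))
```

```text
t 22.55 tcp [ 0.4633 -0.2963  0.2661] rpy [-1.7987e+02 -3.0000e-02 -9.5420e+01] F [-0.37  1.77 -0.46] M [ 0.13  0.16 -0.02] open 0.0528 j [-12.  10. -18.   0. -63.   7.]
lane [ 4.73538706e-01 -2.03306076e-04]
((0.5044302344322205, 0.17363910377025604), (0.06952221691608429, 0.015946172177791595), 85.06287384033203)
scene 1014 (0.4980941116809845, 0.08331950753927231) 0.04777206480503082 [0.09231456 0.00134497]
((0.5054936408996582, 0.17584100365638733), (0.0695287212729454, 0.017944250255823135), 85.78319549560547)
```

View pics/scene11.png

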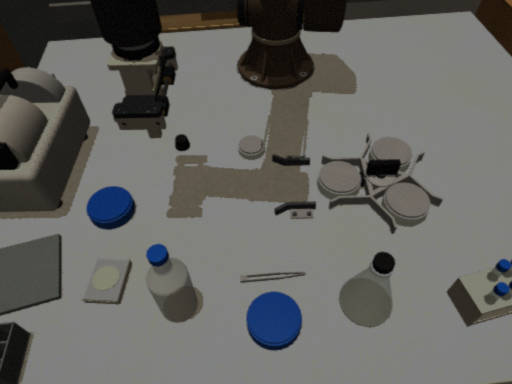

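View pics/top11.png

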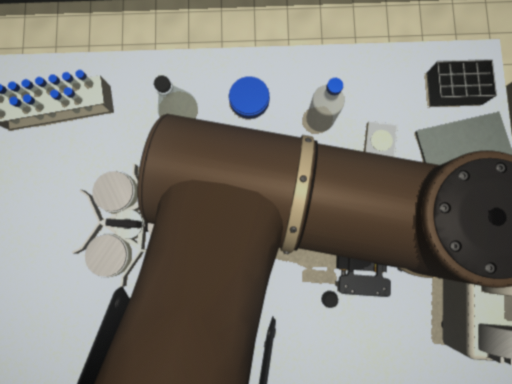

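Run:
```python
from h import *
t=np.load("scene_11.npz"); s=np.load("scene0.npz")
cv2.imwrite("pics/s12.png",cv2.convertScaleAbs(cv2.resize(t["frame"][125:225,310:450,::-1],None,fx=5.5,fy=5.5,interpolation=cv2.INTER_CUBIC),alpha=1.7))
P0,P1=cloud(s),cloud(t)
for n,c,z0,z1,r in (("small",(.357,-.111),.016,.03,.05),("tweez",(.714,-.103),.004,.014,.08),("bottle",(.755,-.285),.05,.21,.06),("flask",(.789,.067),.05,.17,.07),("case",(.687,-.423),.012,.026,.07),("stopper",(.322,-.283),.015,.035,.035)):
    o=[]
    for P in (P0,P1):
        m=(P[...,2]>z0)&(P[...,2]<z1)&(np.hypot(P[...,0]-c[0],P[...,1]-c[1])<r); o.append(P[m][:,:2].mean(0))
    print(n,((o[1]-o[0])*1000).round(1),"mm")
```

```text
small [ 0.1 -0.3] mm
tweez [-0.2  0.4] mm
bottle [ 0.  -0.1] mm
flask [-0.  0.] mm
case [-0.   0.1] mm
stopper [ 0.1 -0.1] mm
```

View pics/s12.png

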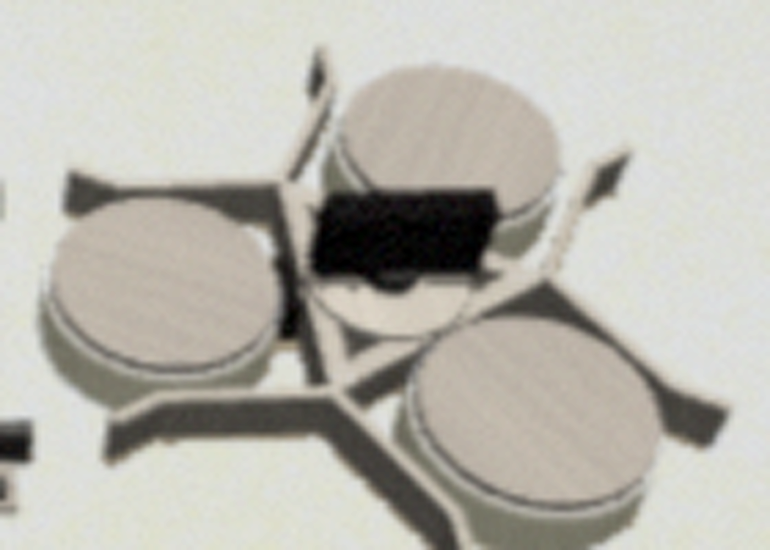

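The close crop shows the dish flat in the bay and touching the black pad at about (285,290). The carousel sits square to the lane. No bystander moved by more than 0.5 mm, and the arm is clear, so I'm handing the job in.

```bash
python3 -c "
from plant import close_job
print(close_job())"
```

```text
the job is handed in; nothing more can be done
None
```

The dish is seated against the back stop in the empty bay, and the carousel is resting in its click stop facing the lane. I handed the job in at about 22.6 s; it reports no verdict.

**What I did:** I gripped the handle and turned the carousel about 68° clockwise, then let go. I pushed the dish flat with two spread fingers, first diagonally onto the lane and then straight between the rails into the bay. I felt for the stop in 0.5 mm steps. The push force rose from about 2 N of sliding friction to 9 N and then 12 N at the wrist, so about 7 to 10 N on the stop, and I held it there for just over a second. Then I backed the arm straight out and raised it.

**Last checks:**
- **Dish:** the scene camera puts it about 92 mm from the axis (bay x about 1 mm) and 1.3 mm off the middle. It lies flat, and the close crop shows it touching the pad.
- **Carousel:** the handle bar reads 85.1° in the top view and 85.8° in the scene view, against a lane direction of about 85°. That is inside the 2.3° allowance.
- **Bystanders:** none of the six moved by more than 0.5 mm.
- **Not confirmed from above:** at the end the arm hid the dish from the top camera, so its final position rests on the scene view and the force reading alone.

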